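# Dispense the small marbles

## Robot

A 6-joint arm with a two-finger parallel gripper is mounted at the origin on the work surface. World frame = base frame: x ahead of the robot, y to its left, z up, the work surface at z = 0. Lengths are in m, angles in degrees, forces in N, time in s.
With the tool pointing down it reaches from about 0.35 to 0.975 m from the base axis. Payload 4.9 kg.
Tool frame: the origin (TCP) lies at the very end of the fingers, on their centre line; the grasp point (between the pads) lies 19 mm behind it (robot.pinch_z is the distance from the TCP to the grasp point, in m); z points along the fingers, y is the line along which they close (so a half turn about z gives the same grasp; the last joint's range is limited). The gripper opens to 85 mm and grips with 20 to 120 N. Pads are 22 mm wide; open, the fingers measure 114 mm over their backs; the gripper's body (76 mm by 85 mm) begins 54 mm behind the grasp point. The pads swing forward as they close: fully open they stand 13 mm farther back than shut.
Start: joints at [-6.818, 3.019, 92.412, -0, 84.569, -6.818], TCP at [0.625, 0, 0.231] pointing down, gripper open.
Joint ranges: [-172.51, 172.51], [-57.92, 126.97], [3.15, 148.05], [-58.71, 238.71], [5.1, 150.11], [-179.66, 179.66]. Speed limits (degrees/s): [147.25, 147.25, 180, 180, 180, 180].

## Interface

Orientations are given as a 3x3 rotation matrix whose columns are the frame's x, y, z axes.
In Python, from cell import robot, vision, finder gives the robot as it stands. The module is installed in compiled form; this text tells all that it offers.
- The arm moves only by the tool drive_tool, never from a script. Its argument "plan" is text: rows parted by semicolons, each of 7 numbers parted by spaces: the shift along the tool's x, y, z as a fraction of full scale, then the turn, a rotation vector about the tool's x, y, z as a fraction of full scale, then the finger opening in mm, from 0 to 85.4. A call has exactly 5 rows; each row is the pose to reach, as a shift and turn from the pose commanded when the call began, along the tool's axes at that moment; what a row does not reach only later rows make up. Full scale, the value 1, is 500 mm for a shift and 90 degrees for a turn. A row lasts 1/12 s, in which the tool goes at most 41.7 mm and 7.16 degrees, less where a joint would pass 70% of its speed; a pose out of reach is approached as far as the arm can. A call with a number of a shift or a turn outside -1 to 1 is refused whole. A call with a gripper value outside its range is refused whole. The fingers move at their own pace and stop on an object; "grip_force" is the grip in N (left out, the last holds). Time passes only in rows, so rows that repeat a pose let the fingers close, or fill a call up. It gives the time, the measured TCP pose, the force, the opening and the grip force at its end, in the units of the state.
- robot.observe(): the state, without advancing time (a new reading comes with each control period).
- vision.read_camera(name): name is "scene" or "side" or "wrist"; returns a dict with "frame" (400x640x3 uint8, red, green, blue), "mtx" (3x3 intrinsics, pixels), "extrinsics" (4x4, takes a point from world to camera coordinates); the wrist camera has in their place "tool_from_camera" (4x4, takes a point from camera to tool coordinates, whose origin is the TCP and whose axes are the flange's). Camera axes: x right, y down, z forward; pixel columns grow to the right and rows downward; lengths in m; the calibration is good to about 2 mm. The wrist camera is an equidistant fisheye: a pixel r from the principal point sees the ray r / f radians off the axis. A picture is of the moment at which its call begins: read the wrist's pose just before it. There is no depth.
- robot.close_job(): hands the job in; it is judged then, once.
Trained networks look in a picture, given as the dict that the camera call returned (one of the last four; its "shot" number tells which), for a name from the list of things; names that differ only in an ending like _2 or _b are one class to them, and where a whole thing is asked for, a point or a joint stands for the part that bears it (a point fixed in the world has none). Each returns a list of dicts, best first, with "p" (0 to 1); they miss things now and then, are a little off and sometimes report something else, mostly with a low value. They report only what shows in the picture. A call takes as long as a camera call.
- finder.cut_out(picture, thing): "mask" (400x640 bool, what is visible of it) and "extent" ([centre column, centre row, width, height] in pixels, round what is visible of it).
The state is a dict: "time_s": time; "joint_positions": joint angles; "qd": joint speeds; "joint_torque": joint torques, N m; "ee_pos": TCP position; "ee_rot": TCP orientation; "wrist_force": force on the tool from outside, world axes, zero at the start; "ft_torque": the same for the moment, N m; "opening": finger opening in m; "gripper_force": force on a finger pad.
Only numpy, scipy, OpenCV 4.12 (cv2) and the standard library are available. Lean on these libraries where they do the work, as an engineer would, in place of code of your own. Each camera call takes 0.05 s, during which the arm holds its last target. There are 200 camera calls.

## Task

The clear tilting dispenser holds three small marbles above one big one. Stand the plywood tray on the bench under the side the dispenser tips to, turn the dispensing cap so that the hole which lets the small marbles out but holds the big one back sits over the tube's mouth, then tip the tube with the crank until all three small marbles are in the tray. Finally crank the tube back fully upright with the big marble still inside; leave the other things on the bench where they are.

Things in the scene. Friction and masses are not known exactly. Their poses are not given: they have to be found in the camera images.
- stand: Fixed steel dispenser stand: foot 130 x 56 x 8 mm, a post 36 mm wide each side of the tube. Origin: centre of the foot on the bench. x lies along the tilt axle; the crank is on its -x side, roughly towards the robot. The tube tips sideways to the stand's +y. Tipped, tube and cap stay over 80 mm above the bench.
- axle (a point): Centre of the tilt axle, 160 mm above the bench; axes as the stand's.
- catch (a point): Spot on the bench, 110 mm to the stand's +y: with the tray's centre here and its sides square to the stand, it catches the marbles, which fall 40 to 160 mm from the axle. Axes as the stand's.
- drum (a joint): Tilt of the tube about the axle, rad: 0 = upright (a stop), grows as the top goes over to the stand's +y, 2.4 = stop, mouth pointing down and sideways. Stays where left; turning takes about 0.35 N m (5 N at the crank). The marbles run out between 1.6 and 2.3.
- mouth (a point): Centre of the mouth of the square clear tube (44 mm outside, 36 mm bore, 106 mm deep), 76 mm from the axle; z points out of it along the tube. The cap covers it. A small dark pointer stands on the tube beside the mouth, on its +y side.
- crank_grip (a point): Crank handle: round wooden bar 16 mm thick along stand x, from 46 to 141 mm to the stand's -x; this point is on its centreline, at 118 mm. It is 70 mm from the axle: upright, 65 mm to the stand's -y and 25 mm above the axle (185 mm above the bench); tipping carries it over the top to the +y side, at constant stand x. The bar can turn between the fingers.
- cap (a joint): Turn of the dispensing cap about the tube's direction, rad, anticlockwise positive seen from above with the tube upright; no stops within 6 rad. Over the mouth: 0 blank, 1.571 the 14 mm hole, 3.142 or -3.142 the 30 mm hole, -1.571 the 38 mm hole; within 0.2 is good. Starts anywhere from 0.4 to 2.4. Stays where left, takes about 0.06 N m.
- cap_grip (a point): On the cap's axis, in its knob: a dark steel bar 40 mm long, 12 mm wide, 38 mm high, on the 120 mm aluminium disc. The point is 24 mm above the disc, 14 mm below the knob's top; upright, 267 mm above the bench at stand (0, -36 mm). It turns with the cap: at 0 its x is the stand's x. The knob's length lies 45 degrees anticlockwise of this x.
- tray: Loose square plywood tray, 140 x 140 mm outside, 60 mm high, walls and floor 9 mm thick, 0.25 kg (may differ by a third), open on top. Origin: centre of its underside; x and y along its sides. Take it by the middle of a wall from above. May start on any side of the dispenser, at any of three places.
- big_marble: Green glass marble, 34 mm, at the bottom of the tube.
- big_marble_center (a point): Centre of the big marble.
- marble0: Small green glass marble, 24 mm, one of three stacked in the tube above the big one; cannot pass it.
- marble1: Small green glass marble, 24 mm, one of three stacked in the tube above the big one; cannot pass it.
- marble2: Small green glass marble, 24 mm, one of three stacked in the tube above the big one; cannot pass it.
- marble0_center (a point): Centre of that small marble.
- marble1_center (a point): Centre of that small marble.
- marble2_center (a point): Centre of that small marble.
- vase: Bystander: amber glass vase, 90 mm wide, 145 mm tall; may trade places with tray or mould. Origin under its centre.
- mould: Bystander: dark wooden cup-shaped mould, 92 mm wide, 85 mm tall; may trade places with tray or vase. Origin under its centre.
- can: Bystander: open steel can, 72 mm wide, 100 mm tall, origin under its centre.
- firebrick: Bystander: pale firebrick 114 x 200 x 60 mm, origin under its centre.
- jacks: Bystander: steel jacks lying flat, 230 mm long along its x, 60 mm wide, 16 mm thick.
- paddle: Bystander: scraper with a flat steel blade and a wooden handle, lying flat, 200 mm long along its x.
- paperweight: Bystander: clear glass paperweight, 76 mm wide, 60 mm tall, origin under its centre.

How it is judged (in metres and radians):
On the way:
1. the tube is tipped well over (more than 1.7 rad) with the 30 mm hole over its mouth (within 0.22 rad) (value of joint drum above 1.7 rad and (value of joint cap between 2.92 and 3.36 rad or value of joint cap between -3.36 and -2.92 rad)), for 0.2 s.
At the end, for the whole second after the job is handed in: All three small marbles lie at rest inside the tray (centres within its walls, less than 50 mm above its underside), the tray stands flat on the bench (within 8 mm, 0.08 rad) and is still, the big marble is in the tube, and the tube is back upright (within 0.15 rad) (x of marble0_center in the frame of tray between -0.062 and 0.062 m and y of marble0_center in the frame of tray between -0.062 and 0.062 m and z of marble0_center in the frame of tray between 0 and 0.05 m and linear speed of each of marble0, marble1, marble2 below 0.05 m/s and x of marble1_center in the frame of tray between -0.062 and 0.062 m and y of marble1_center in the frame of tray between -0.062 and 0.062 m and z of marble1_center in the frame of tray between 0 and 0.05 m and x of marble2_center in the frame of tray between -0.062 and 0.062 m and y of marble2_center in the frame of tray between -0.062 and 0.062 m and z of marble2_center in the frame of tray between 0 and 0.05 m and horizontal distance between big_marble_center and mouth below 0.03 m and z of big_marble_center in the frame of mouth between -0.11 and -0.02 m and value of joint drum below 0.15 rad and angle between tray's own z axis and vertical below 0.08 rad and height (world z) of tray between -0.008 and 0.008 m and linear speed of tray below 0.02 m/s); the robot touches nothing.
It fails at once if the big marble leaves the tube (z of big_marble_center in the frame of mouth above 0.015 m or distance between big_marble_center and mouth above 0.13 m).
It fails at once if a bystander (vase, mould, can, firebrick, jacks, scraper, paperweight) is moved more than 40 mm (distance of any of vase, mould, can, firebrick, jacks, paddle, paperweight from where it was at the start of the episode above 0.04 m).
It also fails if it takes over 72 s, if anything falls off the work surface, if the arm or the gripper's body presses on something with over 40 N, if the wrist force passes 120 N, or if a joint passes its speed limit or range.

## Working session

There is one attempt and no reset: what is moved stays moved. The work goes in short steps, Python scripts to look and compute and a tool call to move; the robot and the scene stay as the last step left them, time stands still between calls to the robot, and variables do not carry over. Pictures are saved under pics/ and viewed, at most 10 in all, crops included, and the job is handed in when it is done.

Besides the shell and the picture viewer there is one more tool, called after ">>>" as a command line: name --argument value ..., lists and objects as JSON in quotes. drive_tool: Moves the arm, as the interface text tells. Its arguments: {"type":"object","properties":{"plan":{"type":"string"},"grip_force":{"type":"number"}},"required":["plan"]}

```bash
mkdir -p pics; python3 - <<'E'
from cell import robot, vision, finder
import cv2, numpy as np, pickle
o=robot.observe(); print(o['ee_pos'],o['ee_rot'],o['time_s'])
S={}
for n in ["scene","side"]:
    p=vision.read_camera(n); S[n]=p
    print(n,p['mtx'].tolist(),np.round(p['extrinsics'],4).tolist())
    cv2.imwrite(f'pics/{n}0.png',p['frame'][:,:,::-1])
    for t in ["stand","tray","crank_grip","cap","cap_grip","vase","mould","can","firebrick","jacks","paddle","paperweight","marble0"]:
        r=finder.cut_out(p,t)
        print(t,[(round(d['p'],2),np.round(d['extent']).astype(int).tolist()) for d in r[:2]])
E
```

```text
[6.24387030e-01 5.91879183e-05 2.30063550e-01] [[-9.84722147e-06  9.99997906e-01 -2.04657649e-03]
 [ 9.99999975e-01  1.03070136e-05  2.24653606e-04]
 [ 2.24674229e-04 -2.04657422e-03 -9.99997881e-01]] 0.0
scene [[488.5762069465585, 0.0, 325.5744027353075], [0.0, 488.5762069465585, 203.82566699753212], [0.0, 0.0, 1.0]] [[0.7807, 0.6247, -0.0149, -0.4156], [0.3209, -0.4213, -0.8482, -0.0396], [-0.5361, 0.6575, -0.5294, 1.7881], [0.0, 0.0, 0.0, 1.0]]
stand [(0.92, [305, 223, 80, 89]), (0.59, [318, 191, 47, 27])]
tray [(0.61, [240, 273, 60, 60])]
crank_grip [(0.85, [303, 204, 74, 53]), (0.74, [239, 274, 66, 58])]
cap [(0.71, [318, 192, 46, 30])]
cap_grip [(0.74, [418, 235, 28, 25]), (0.61, [319, 194, 46, 27])]
vase [(0.85, [353, 181, 21, 26])]
mould [(0.95, [402, 198, 29, 36]), (0.73, [306, 222, 81, 92])]
can [(0.54, [304, 204, 71, 52]), (0.49, [306, 198, 11, 30])]
firebrick [(0.59, [333, 310, 89, 64])]
jacks [(0.74, [273, 245, 26, 41]), (0.37, [305, 205, 73, 53])]
paddle [(0.69, [255, 349, 65, 56])]
paperweight [(0.96, [418, 235, 24, 20])]
marble0 [(0.18, [256, 348, 69, 54])]
side [[423.4155188010822, 0.0, 310.44152581382747], [0.0, 423.4155188010822, 196.3745052645452], [0.0, 0.0, 1.0]] [[0.9693, -0.2456, -0.0085, -0.5635], [-0.1737, -0.6603, -0.7306, 0.2085], [0.1738, 0.7097, -0.6827, 1.4183], [0.0, 0.0, 0.0, 1.0]]
stand []
tray [(0.64, [285, 294, 59, 56])]
crank_grip [(0.91, [302, 203, 60, 47]), (0.4, [262, 258, 66, 17])]
cap [(0.97, [312, 192, 39, 30])]
cap_grip [(0.61, [312, 192, 40, 29])]
vase [(0.93, [250, 166, 23, 36]), (0.59, [302, 212, 61, 69])]
mould [(0.81, [299, 161, 19, 37])]
can [(0.88, [243, 204, 24, 27])]
firebrick [(0.95, [380, 265, 53, 64]), (0.52, [242, 202, 20, 28])]
jacks [(0.73, [262, 258, 64, 22])]
paddle [(0.9, [371, 328, 35, 58])]
paperweight [(0.76, [338, 182, 19, 16])]
marble0 []
```

View both.

```bash
cd pics; python3 -c "
import cv2
a=cv2.imread('scene0.png')[130:400,170:490];cv2.imwrite('a.png',cv2.resize(a,None,fx=2.2,fy=2.2,interpolation=2)[:600])
a=cv2.imread('side0.png')[120:370,190:470];cv2.imwrite('b.png',cv2.resize(a,None,fx=2.4,fy=2.4,interpolation=2))"
```

```text
(no output)
```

View pics/a.png

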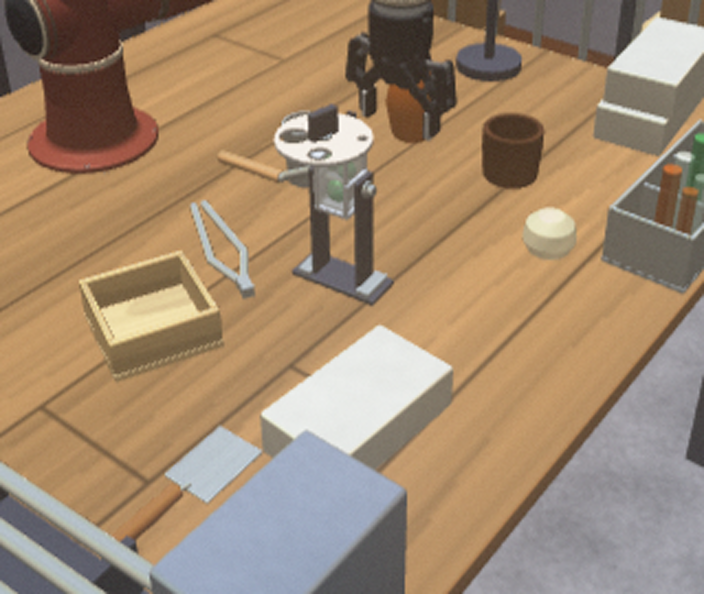

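View pics/b.png

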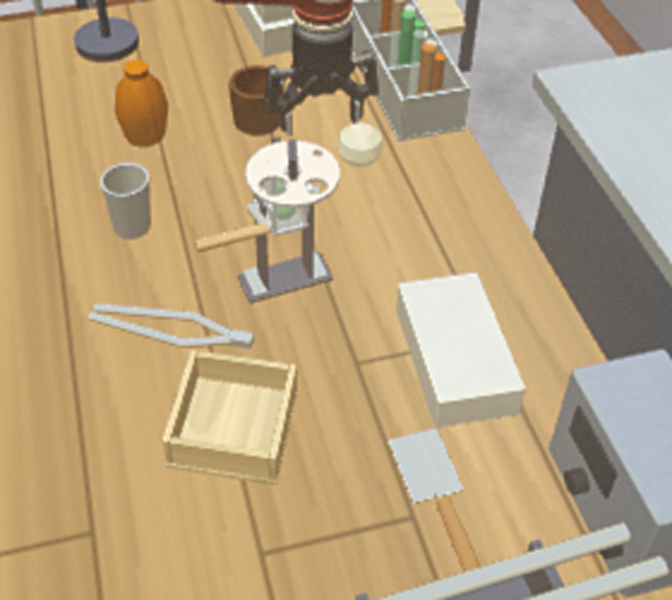

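```bash
cat > h.py <<'E'
from cell import robot, vision, finder
import cv2, numpy as np
from scipy.optimize import least_squares, minimize
def proj(p,P):
    P=np.atleast_2d(P); c=P@p['extrinsics'][:3,:3].T+p['extrinsics'][:3,3]; q=c@p['mtx'].T; return q[:,:2]/q[:,2:]
def onplane(p,uv,z):
    R=p['extrinsics'][:3,:3];t=p['extrinsics'][:3,3]; C=-R.T@t
    d=R.T@np.linalg.inv(p['mtx'])@np.array([uv[0],uv[1],1]); s=(z-C[2])/d[2]; return C+s*d
def Rz(a): return np.array([[np.cos(a),-np.sin(a),0],[np.sin(a),np.cos(a),0],[0,0,1]])
def best(p,t):
    r=finder.cut_out(p,t); return r[0] if r else None
def fitbox(pics,masks,size,x0):
    c=np.array([[sx*size[0]/2,sy*size[1]/2,z] for sx in(-1,1) for sy in(-1,1) for z in (0,size[2])])
    def f(v):
        s=0
        for p,m in zip(pics,masks):
            h=cv2.convexHull(np.round(proj(p,c@Rz(v[2]).T+[v[0],v[1],0])*16).astype(np.int32))
            k=np.zeros((400,640),np.uint8); cv2.fillConvexPoly(k,h,1,shift=4)
            s+=1-(m&(k>0)).sum()/(m|(k>0)).sum()
        return s
    rs=[minimize(f,[x0[0],x0[1],a],method='Nelder-Mead',options=dict(initial_simplex=np.array([[x0[0],x0[1],a],[x0[0]+.02,x0[1],a],[x0[0],x0[1]+.02,a],[x0[0],x0[1],a+.3]]),xatol=1e-4)) for a in np.arange(-.6,.9,.3)]
    return min(((r.fun,r.x) for r in rs),key=lambda r:r[0])
E
python3 - <<'E'
from h import *
S=vision.read_camera("scene"); D=vision.read_camera("side")
ms=[best(p,"tray")['mask'] for p in (S,D)]
e=best(D,"tray")['extent']; print("tray",fitbox([S,D],ms,(.14,.14,.06),onplane(D,e[:2],.03)))
a=lambda u,v:(170+u/2.2,130+v/2.2); b=lambda u,v:(190+u/2.4,120+v/2.4)
print('foot scene',[np.round(onplane(S,a(*c),.008),3)[:2] for c in [(293,270),(391,278),(373,299)]])
print('foot side',[np.round(onplane(D,b(*c),.008),3)[:2] for c in [(238,275),(325,257),(331,274),(247,296)]])
print('disc plane', np.round(onplane(S,a(324,139),.243),3), np.round(onplane(D,b(293,172),.243),3))
def tri(ua,ub):
    f=lambda P:np.r_[proj(S,P)[0]-ua,proj(D,P)[0]-ub]
    r=least_squares(f,[.5,0,.1]); return np.round(r.x,3),round(r.cost,1)
print('cranktip',tri(a(221,157),b(199,244)),'knobtop',tri(a(323,113),b(292,148)))
for t,z in dict(vase=.072,mould=.042,can=.05,firebrick=.03,jacks=.008,paddle=.005,paperweight=.03).items():
    print(t,[ (round(r['p'],2),np.round(onplane(p,r['extent'][:2],z)[:2],3)) for p in (S,D) for r in [best(p,t)] if r])
E
```

```text
tray (np.float64(0.11008237823609934), array([ 0.43721368, -0.27263097,  1.1314565 ]))
foot scene [array([ 0.505, -0.073]), array([ 0.621, -0.006]), array([ 0.629, -0.056])]
foot side [array([ 0.498, -0.026]), array([ 0.63 , -0.024]), array([ 0.629, -0.059]), array([ 0.502, -0.069])]
disc plane [ 0.573 -0.08   0.243] [ 0.568 -0.081  0.243]
cranktip (array([ 0.435, -0.122,  0.187]), np.float64(0.0)) knobtop (array([ 0.569, -0.075,  0.277]), np.float64(0.2))
vase [(0.71, array([0.427, 0.286])), (0.59, array([0.421, 0.317]))]
mould [(0.89, array([0.607, 0.322])), (0.95, array([0.613, 0.337]))]
can [(0.43, array([0.345, 0.122])), (0.89, array([0.355, 0.133]))]
firebrick [(0.58, array([ 0.738, -0.224])), (0.65, array([0.566, 0.052]))]
jacks [(0.76, array([ 0.396, -0.097])), (0.89, array([ 0.389, -0.102]))]
paddle [(0.83, array([ 0.653, -0.416])), (0.68, array([ 0.652, -0.434]))]
paperweight [(0.8, array([0.751, 0.178])), (0.59, array([0.748, 0.183]))]
```

>>> drive_tool --plan "0 0 -0.08 0 0 0 85;0 0 -0.16 0 0 0 85;0 0 -0.24 0 0 0 85;-0.08 -0.08 -0.32 0 0 0 85;-0.12 -0.12 -0.38 0 0 0 85"

```text
time_s: 2.77
ee_pos: [0.5787, -0.0458, 0.405]
ee_rot: [[-0.002, 1.0, 0.001], [1.0, 0.002, -0.0], [-0.0, 0.001, -1.0]]
wrist_force: [-0.0, -1.6, -0.9]
opening: 0.0849
gripper_force: 0.0
```

>>> drive_tool --plan "-0.05 -0.05 0 0 0 0 85;-0.1 -0.1 0 0 0 0 85;-0.15 -0.15 0 0 0 0 85;-0.2 -0.2 0 0 0 0 85;-0.2 -0.2 0 0 0 0 85"

```text
time_s: 3.18
ee_pos: [0.4762, -0.1491, 0.4042]
ee_rot: [[0.006, 1.0, 0.0], [1.0, -0.006, -0.003], [-0.003, 0.0, -1.0]]
wrist_force: [0.4, 0.3, -0.1]
opening: 0.0851
gripper_force: 0.0
```

```bash
cat >> h.py <<'E'
def wread():
    o=robot.observe(); w=vision.read_camera("wrist"); w['R']=np.array(o['ee_rot']); w['t']=np.array(o['ee_pos']); return w
def wplane(w,uv,z):
    K=w['mtx']; d=np.array([uv[0]-K[0,2],uv[1]-K[1,2]])/K[0,0]; r=np.hypot(*d)
    c=np.r_[d/max(r,1e-9)*np.sin(r),np.cos(r)]; T=w['tool_from_camera']
    d=w['R']@T[:3,:3]@c; C=w['R']@T[:3,3]+w['t']; return C+d*(z-C[2])/d[2]
E
python3 - <<'E'
from h import *
o=robot.observe(); print(o['ee_pos'],o['joint_positions'])
w=wread(); cv2.imwrite('pics/w0.png',w['frame'][:,:,::-1]); print(w['mtx'],w['tool_from_camera'])
np.savez('w0.npz',**{k:v for k,v in w.items()})
E
```

```text
[ 0.47617852 -0.14910217  0.40415061] [-25.86735345 -16.77753455  94.38675556  -0.12832139 102.31394445
 -25.57864679]
[[309.70691629   0.         317.65958699]
 [  0.         309.70691629 198.28051889]
 [  0.           0.           1.        ]] [[ 9.75281922e-04 -9.51934815e-01 -3.06299129e-01  7.84835139e-02]
 [ 9.99999403e-01  7.77647789e-04  7.67260870e-04  4.71046779e-04]
 [-4.92189494e-04 -3.06299694e-01  9.51935006e-01 -1.42019889e-01]
 [ 0.00000000e+00  0.00000000e+00  0.00000000e+00  1.00000000e+00]]
```

View pics/w0.png

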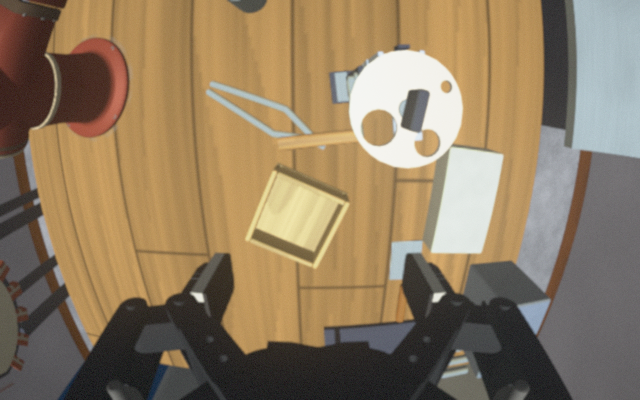

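```bash
cat > m.py <<'E'
from h import *
E
python3 - <<'E'
from h import *
w=dict(np.load('w0.npz'))
P=[wplane(w,c,.06)[:2] for c in [(280,166),(349,199),(315,268),(247,239)]]
P=np.array(P); print(np.round(P,3), 'c',P.mean(0)); 
for i in range(4):
    d=P[(i+1)%4]-P[i]; print(np.linalg.norm(d),np.degrees(np.arctan2(d[1],d[0])))
g=lambda uv,z:wplane(w,uv,z)[:2]
c=g((406,107),.243);print('disc',c)
for n,uv in dict(h38=(379,128),h30=(427,143),h14=(447,87),ptr=(402,47)).items():
    d=g(uv,.243)-c; print(n,np.hypot(*d),np.degrees(np.arctan2(d[1],d[0])))
a,b=g((276,143),.185),g((345,138),.185); print('crank',a,b,np.degrees(np.arctan2(*(b-a)[::-1])))
k=g((411,129),.281),g((419,91),.281); print('knob',k,np.degrees(np.arctan2(*(k[1]-k[0])[::-1])),(k[0]+k[1])/2)
E
```

```text
[[ 0.416 -0.173]
 [ 0.529 -0.23 ]
 [ 0.471 -0.361]
 [ 0.352 -0.303]] c [ 0.44195786 -0.26661556]
0.12562884510349584 -26.673244080971244
0.14333334064433934 -113.58214067450592
0.1329405682168396 154.19532888746787
0.1451406731256931 63.49753951996635
disc [ 0.56472969 -0.07399608]
h38 0.034919268286476755 -140.87045743416004
h30 0.043134363171260424 -55.757828224418795
h14 0.049864697107235914 28.181840607716122
ptr 0.06070400504982662 94.46617618667462
crank [ 0.42807617 -0.1187997 ] [ 0.50909674 -0.11346403] 3.7678134553728193
knob (array([ 0.55905971, -0.092736  ]), array([ 0.56534574, -0.05869463])) 79.53770600664116 [ 0.56220273 -0.07571531]
```

>>> drive_tool --plan "-0.04 -0.04 0.08 0 0 0.07 85;-0.09 -0.09 0.16 0 0 0.14 85;-0.14 -0.14 0.24 0 0 0.21 85;-0.186 -0.186 0.31 0 0 0.29 85;-0.186 -0.186 0.38 0 0 0.29 85"

```text
time_s: 3.65
ee_pos: [0.3925, -0.2336, 0.2371]
ee_rot: [[0.444, 0.896, 0.003], [0.896, -0.444, -0.003], [-0.001, 0.004, -1.0]]
wrist_force: [0.6, -0.2, 0.7]
opening: 0.085
gripper_force: 0.0
```

>>> drive_tool --plan "0 0 0.1 0 0 0 85;0 0 0.1 0 0 0 85;0 0 0.1 0 0 0 85;0 0 0.1 0 0 0 85;0 0 0.1 0 0 0 85"

```text
time_s: 4.07
ee_pos: [0.3947, -0.233, 0.1902]
ee_rot: [[0.439, 0.899, 0.004], [0.899, -0.439, -0.003], [-0.001, 0.005, -1.0]]
wrist_force: [-0.1, 0.5, 0.1]
opening: 0.0853
gripper_force: 0.0
```

```bash
python3 - <<'E'
from h import *
w=wread(); cv2.imwrite('pics/w1.png',w['frame'][:,:,::-1]); np.savez('w1.npz',**w); print(w['t'],w['R'].round(3))
E
```

```text
[ 0.39468817 -0.23297471  0.19024429] [[ 0.439  0.899  0.004]
 [ 0.899 -0.439 -0.003]
 [-0.001  0.005 -1.   ]]
```

View pics/w1.png

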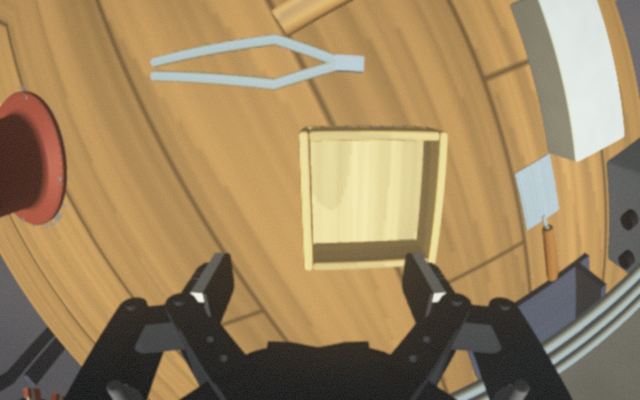

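```bash
python3 - <<'E'
from h import *
w=dict(np.load('w1.npz'))
P={}
for uv in [(301,131),(446,133),(437,266),(304,268),(306,198)]:
    p=wplane(w,uv,.06); P[uv]=p; print(uv,p.round(3),'tool',(w['R'].T@(p-w['t'])).round(3))
E
```

```text
(301, 131) [ 0.406 -0.179  0.06 ] tool [ 0.053 -0.014  0.13 ]
(446, 133) [ 0.527 -0.237  0.06 ] tool [0.055 0.12  0.131]
(437, 266) [ 0.473 -0.366  0.06 ] tool [-0.085  0.129  0.131]
(304, 268) [ 0.347 -0.302  0.06 ] tool [-0.083 -0.013  0.13 ]
(306, 198) [ 0.382 -0.237  0.06 ] tool [-0.009 -0.01   0.13 ]
```

>>> drive_tool --plan "-0.03 -0.018 0.06 0 0 0 85;-0.03 -0.018 0.14 0 0 0 85;-0.03 -0.018 0.2 0 0 0 85;-0.03 -0.018 0.27 0 0 0 85;-0.03 -0.018 0.328 0 0 0 85"

```text
time_s: 4.53
ee_pos: [0.3796, -0.2428, 0.0235]
ee_rot: [[0.439, 0.898, 0.003], [0.898, -0.439, -0.003], [-0.001, 0.004, -1.0]]
wrist_force: [-0.3, -0.3, -0.3]
opening: 0.0849
gripper_force: 0.0
```

>>> drive_tool --plan "0 0 0 0 0 0 85;0 0 0 0 0 0 0;0 0 0 0 0 0 0;0 0 0 0 0 0 0;0 0 0 0 0 0 0" --grip_force 60

```text
time_s: 4.95
ee_pos: [0.3799, -0.2433, 0.0257]
ee_rot: [[0.44, 0.898, 0.004], [0.898, -0.44, -0.004], [-0.001, 0.005, -1.0]]
wrist_force: [-0.7, -0.3, -0.4]
opening: 0.0383
gripper_force: 0.0
```

>>> drive_tool --plan "0 0 0 0 0 0 0;0 0 0 0 0 0 0;0 0 0 0 0 0 0;0 0 -0.02 0 0 0 0;0 0 -0.04 0 0 0 0"

```text
time_s: 5.37
ee_pos: [0.3769, -0.2408, 0.0423]
ee_rot: [[0.44, 0.898, -0.003], [0.898, -0.44, 0.002], [0.001, -0.003, -1.0]]
wrist_force: [-0.5, -0.2, -2.6]
opening: 0.0085
gripper_force: 58.8
```

>>> drive_tool --plan "0 0 -0.07 0 0 0 0;0 0 -0.15 0 0 0 0;0 0 -0.23 0 0 0 0;0 0 -0.31 0 0 0 0;0 0 -0.38 0 0 0 0"

```text
time_s: 5.78
ee_pos: [0.3777, -0.2415, 0.2361]
ee_rot: [[0.44, 0.898, 0.001], [0.898, -0.44, -0.001], [-0.001, 0.002, -1.0]]
wrist_force: [0.8, -0.5, -1.7]
opening: 0.0084
gripper_force: 59.1
```

>>> drive_tool --plan "0 0 -0.06 0 0 -0.07 0;0 0 -0.12 0 0 -0.14 0;0 0 -0.18 0 0 -0.21 0;0 0 -0.25 0 0 -0.28 0;0 0 -0.25 0 0 -0.345 0"

```text
time_s: 6.2
ee_pos: [0.3792, -0.2429, 0.3669]
ee_rot: [[-0.091, 0.996, 0.01], [0.996, 0.092, -0.009], [-0.01, 0.009, -1.0]]
wrist_force: [1.2, -0.6, -0.8]
opening: 0.0084
gripper_force: 59.1
```

>>> drive_tool --plan "0.06 0.03 0 0 0 0 0;0.13 0.06 0 0 0 0 0;0.2 0.09 0 0 0 0 0;0.27 0.125 0 0 0 0 0;0.34 0.158 0 0 0 0 0"

```text
time_s: 6.62
ee_pos: [0.4416, -0.0638, 0.3582]
ee_rot: [[-0.086, 0.996, 0.0], [0.996, 0.086, -0.0], [-0.0, 0.0, -1.0]]
wrist_force: [0.7, -0.9, -1.7]
opening: 0.0084
gripper_force: 59.1
```

>>> drive_tool --plan "0.07 0.03 0 0 0 0 0;0.14 0.06 0 0 0 0 0;0.2 0.09 0 0 0 0 0;0.25 0.118 0 0 0 0 0;0.252 0.118 0 0 0 0 0"

```text
time_s: 7.03
ee_pos: [0.4901, 0.0691, 0.3575]
ee_rot: [[-0.092, 0.996, -0.001], [0.996, 0.092, 0.002], [0.002, -0.001, -1.0]]
wrist_force: [-1.6, -0.3, -3.4]
opening: 0.0083
gripper_force: 59.1
```

>>> drive_tool --plan "0 0 0 0 0 0 0;0 0 0.08 0 0 0 0;0 0 0.15 0 0 0 0;0 0 0.22 0 0 0 0;0 0 0.28 0 0 0 0"

```text
time_s: 7.45
ee_pos: [0.4886, 0.0639, 0.2156]
ee_rot: [[-0.085, 0.996, -0.002], [0.996, 0.085, -0.0], [-0.0, -0.002, -1.0]]
wrist_force: [0.5, -0.2, -3.6]
opening: 0.0083
gripper_force: 59.3
```

>>> drive_tool --plan "0 0 0.07 0 0 0 0;0 0 0.14 0 0 0 0;0 0 0.21 0 0 0 0;0 0 0.28 0 0 0 0;0 0 0.34 0 0 0 0"

```text
time_s: 7.87
ee_pos: [0.4886, 0.0638, 0.0459]
ee_rot: [[-0.085, 0.996, -0.002], [0.996, 0.085, -0.0], [-0.0, -0.002, -1.0]]
wrist_force: [0.2, 0.5, -2.6]
opening: 0.0087
gripper_force: 59.2
```

>>> drive_tool --plan "0 0 0.01 0 0 0 0;0 0 0.02 0 0 0 0;0 0 0.03 0 0 0 0;0 0 0.036 0 0 0 0;0 0 0.036 0 0 0 0"

```text
time_s: 8.28
ee_pos: [0.4913, 0.0648, 0.0314]
ee_rot: [[-0.086, 0.996, 0.003], [0.996, 0.086, -0.0], [-0.0, 0.003, -1.0]]
wrist_force: [0.3, 0.5, -2.1]
opening: 0.0085
gripper_force: 59.4
```

```bash
python3 - <<'E'
from h import *
S=vision.read_camera("scene"); D=vision.read_camera("side")
for p,n in ((S,'s1'),(D,'d1')): cv2.imwrite(f'pics/{n}.png',p['frame'][:,:,::-1])
s=cv2.resize(S['frame'][150:300,250:420],None,fx=2.3,fy=2.3,interpolation=2); d=cv2.resize(D['frame'][120:270,220:390],None,fx=2.3,fy=2.3,interpolation=2)
cv2.imwrite('pics/c1.png',np.hstack([s,d])[:,:,::-1]); print(robot.observe()['ee_pos'],robot.observe()['wrist_force'])
E
```

```text
[0.49123321 0.06496305 0.03148033] [ 0.435223   -0.15767954 -2.37608599]
```

View pics/c1.png

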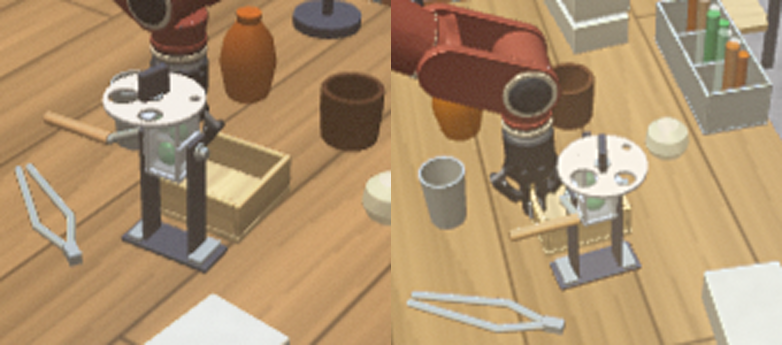

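>>> drive_tool --plan "0 0 0.006 0 0 0 0;0 0 0.01 0 0 0 0;0 0 0.012 0 0 0 0;0 0 0.012 0 0 0 0;0 0 0.012 0 0 0 30"

```text
time_s: 8.8
ee_pos: [0.4905, 0.065, 0.0243]
ee_rot: [[-0.086, 0.996, 0.001], [0.996, 0.086, -0.0], [-0.0, 0.001, -1.0]]
wrist_force: [-1.2, -0.7, -0.3]
opening: 0.0194
gripper_force: 0.0
```

>>> drive_tool --plan "0 0 0 0 0 0 70;0 0 0 0 0 0 70;0 0 0 0 0 0 70;0 0 -0.05 0 0 0 70;0 0 -0.12 0 0 0 70"

```text
time_s: 9.22
ee_pos: [0.4867, 0.065, 0.0808]
ee_rot: [[-0.086, 0.996, -0.008], [0.996, 0.086, 0.0], [0.001, -0.008, -1.0]]
wrist_force: [0.2, 0.4, 0.2]
opening: 0.0699
gripper_force: 0.0
```

>>> drive_tool --plan "0 0 -0.08 0 0 0 80;0 0 -0.16 0 0 0 80;0 0 -0.24 0 0 0 80;0 0 -0.32 0 0 0 80;0 0 -0.4 0 0 0 80"

```text
time_s: 9.63
ee_pos: [0.4896, 0.065, 0.2861]
ee_rot: [[-0.086, 0.996, 0.001], [0.996, 0.086, -0.0], [-0.0, 0.001, -1.0]]
wrist_force: [1.3, -0.2, -1.0]
opening: 0.0799
gripper_force: 0.0
```

>>> drive_tool --plan "0 0 -0.06 0 0 0 80;-0.07 0 -0.06 0 0 0 80;-0.14 0 -0.06 0 0 0 80;-0.2 0 -0.06 0 0 0 80;-0.2 0 -0.06 0 0 0 80"

```text
time_s: 10.05
ee_pos: [0.4988, -0.0386, 0.3141]
ee_rot: [[-0.081, 0.997, 0.001], [0.997, 0.081, -0.002], [-0.002, 0.0, -1.0]]
wrist_force: [-0.7, -0.2, -0.2]
opening: 0.0799
gripper_force: 0.0
```

```bash
python3 - <<'E'
from h import *
w=wread(); cv2.imwrite('pics/w2.png',w['frame'][:,:,::-1]); np.savez('w2.npz',**w); print(w['t'],w['R'].round(3))
E
```

```text
[ 0.49881346 -0.03855437  0.31406327] [[-0.081  0.997  0.001]
 [ 0.997  0.081 -0.002]
 [-0.002  0.    -1.   ]]
```

View pics/w2.png

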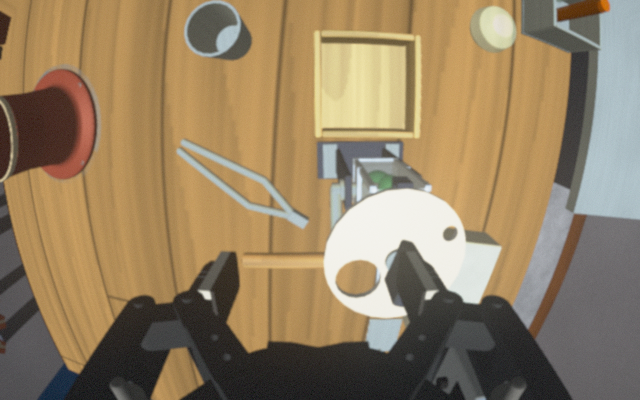

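```bash
python3 - <<'E'
from h import *
w=dict(np.load('w2.npz'))
P=np.array([wplane(w,c,.06)[:2] for c in [(314,31),(420,35),(421,138),(315,138)]]); print(P.round(3),P.mean(0))
print('foot',[wplane(w,c,.008)[:2].round(3) for c in [(318,142),(403,143),(318,178)]])
c=wplane(w,(395,254),.243)[:2]; print('disc',c)
for uv in [(450,234),(358,279)]:
    d=wplane(w,uv,.243)[:2]-c; print(np.hypot(*d),np.degrees(np.arctan2(d[1],d[0])))
print('crank',[wplane(w,c,.185)[:2].round(3) for c in [(243,261),(325,262)]])
E
```

```text
[[ 0.481  0.131]
 [ 0.617  0.144]
 [ 0.633  0.007]
 [ 0.494 -0.007]] [0.55643053 0.06866367]
foot [array([ 0.499, -0.019]), array([ 0.625, -0.008]), array([ 0.503, -0.073])]
disc [ 0.56375459 -0.07015255]
0.04811558293415185 24.44516077783831
0.03643136433928003 -136.93456060268934
crank [array([ 0.43 , -0.121]), array([ 0.513, -0.114])]
```

>>> drive_tool --plan "-0.02 0.03 0 0 0 0.04 80;-0.04 0.06 0 0 0 0.09 80;-0.065 0.1 0 0 0 0.13 80;-0.085 0.13 0 0 0 0.17 80;-0.085 0.13 0 0 0 0.17 80"

```text
time_s: 10.52
ee_pos: [0.5686, -0.0716, 0.313]
ee_rot: [[0.181, 0.983, -0.001], [0.983, -0.181, 0.0], [0.0, -0.001, -1.0]]
wrist_force: [-0.1, 0.6, 0.4]
opening: 0.0801
gripper_force: 0.0
```

```bash
python3 - <<'E'
from h import *
w=wread(); print(w['t'],w['R'].round(3))
S=vision.read_camera("scene"); D=vision.read_camera("side")
s=cv2.resize(S['frame'][150:240,270:370],None,fx=4,fy=4,interpolation=2); d=cv2.resize(D['frame'][145:235,265:365],None,fx=4,fy=4,interpolation=2)
t=cv2.resize(w['frame'][150:350,160:480],(400,240))
cv2.imwrite('pics/c2.png',np.vstack([np.hstack([s,d]),np.hstack([t,t*0])])[:,:,::-1])
print('tcp px',proj(S,w['t']),proj(D,w['t']))
E
```

```text
[ 0.56858558 -0.07158756  0.31302965] [[ 0.181  0.983 -0.001]
 [ 0.983 -0.181  0.   ]
 [ 0.    -0.001 -1.   ]]
tcp px [[317.47128108 168.27815794]] [[311.32831295 172.15128287]]
```

View pics/c2.png

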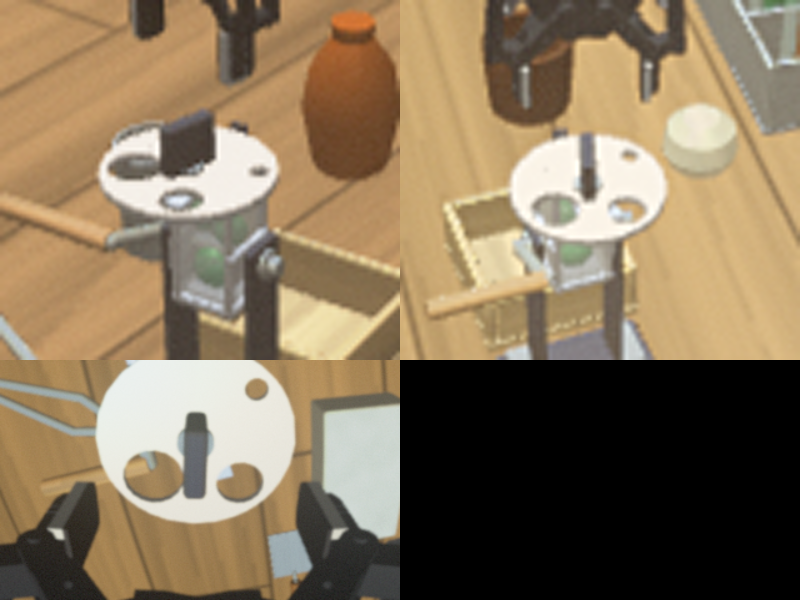

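```bash
python3 - <<'E'
from h import *
w=wread()
for uv in [(317,198),(316,264)]:
    p=wplane(w,uv,.281);print(p,(w['R'].T@(p-w['t'])).round(4))
p=wplane(w,(316,150+80/240*200),.243);print('disc',p,(w['R'].T@(p-w['t'])).round(4))
E
```

```text
[ 0.5708256  -0.04825452  0.281     ] [0.0226 0.0002 0.0326]
[ 0.56223603 -0.09220955  0.281     ] [-0.0222 -0.0004  0.0326]
disc [ 0.56528785 -0.07428302  0.243     ] [-0.0041 -0.0006  0.0706]
```

>>> drive_tool --plan "-0.004 0 0.04 0 0 0 80;-0.005 0 0.08 0 0 0 80;-0.005 0 0.11 0 0 0 80;-0.005 0 0.126 0 0 0 80;-0.005 0 0.126 0 0 0 40"

```text
time_s: 11.13
ee_pos: [0.565, -0.0729, 0.2486]
ee_rot: [[0.179, 0.984, -0.004], [0.984, -0.179, 0.001], [0.0, -0.004, -1.0]]
wrist_force: [0.5, 0.0, 0.5]
opening: 0.0699
gripper_force: 0.0
```

>>> drive_tool --plan "0 0 0 0 0 0 0;0 0 0 0 0 0 0;0 0 0 0 0 0 0;0 0 0 0 0 0 0;0 0 0 0 0 0 0" --grip_force 40

```text
time_s: 11.55
ee_pos: [0.5671, -0.0739, 0.2521]
ee_rot: [[0.18, 0.984, 0.002], [0.984, -0.18, -0.001], [-0.0, 0.002, -1.0]]
wrist_force: [0.7, 0.1, 1.3]
opening: 0.0114
gripper_force: 42.9
```

>>> drive_tool --plan "0 0 0 0 0 -0.067 0;0 0 0 0 0 -0.134 0;0 0 0 0 0 -0.2 0;0 0 0 0 0 -0.267 0;0 0 0 0 0 -0.334 0"

```text
time_s: 11.97
ee_pos: [0.5659, -0.074, 0.2521]
ee_rot: [[-0.342, 0.94, -0.002], [0.94, 0.342, -0.0], [0.0, -0.002, -1.0]]
wrist_force: [-5.6, 0.5, 3.4]
opening: 0.0112
gripper_force: 43.4
```

>>> drive_tool --plan "0 0 0 0 0 -0.067 0;0 0 0 0 0 -0.134 0;0 0 0 0 0 -0.2 0;0 0 0 0 0 -0.267 0;0 0 0 0 0 -0.334 0"

```text
time_s: 12.38
ee_pos: [0.5649, -0.0746, 0.2521]
ee_rot: [[-0.766, 0.643, -0.004], [0.643, 0.766, -0.002], [0.002, -0.004, -1.0]]
wrist_force: [-10.1, -2.3, 6.6]
opening: 0.0116
gripper_force: 43.6
```

>>> drive_tool --plan "0 0 0 0 0 -0.067 0;0 0 0 0 0 -0.134 0;0 0 0 0 0 -0.2 0;0 0 0 0 0 -0.267 0;0 0 0 0 0 -0.334 0"

```text
time_s: 12.8
ee_pos: [0.5644, -0.0757, 0.2521]
ee_rot: [[-0.985, 0.173, -0.006], [0.173, 0.985, -0.004], [0.005, -0.005, -1.0]]
wrist_force: [-11.5, -6.1, 5.4]
opening: 0.0112
gripper_force: 43.7
```

>>> drive_tool --plan "0 0 0 0 0 -0.067 0;0 0 0 0 0 -0.134 0;0 0 0 0 0 -0.2 0;0 0 0 0 0 -0.267 0;0 0 0 0 0 -0.334 0"

```text
time_s: 13.22
ee_pos: [0.5645, -0.0764, 0.2523]
ee_rot: [[-0.939, -0.343, -0.005], [-0.343, 0.939, -0.006], [0.007, -0.003, -1.0]]
wrist_force: [-12.0, -7.4, 5.9]
opening: 0.0115
gripper_force: 43.6
```

>>> drive_tool --plan "0 0 0 0 0 -0.067 0;0 0 0 0 0 -0.134 0;0 0 0 0 0 -0.2 0;0 0 0 0 0 -0.267 0;0 0 0 0 0 -0.334 0"

```text
time_s: 13.63
ee_pos: [0.5651, -0.0769, 0.2525]
ee_rot: [[-0.641, -0.768, -0.003], [-0.767, 0.641, -0.007], [0.007, -0.002, -1.0]]
wrist_force: [-9.0, -7.7, 5.4]
opening: 0.0109
gripper_force: 43.5
```

>>> drive_tool --plan "0 0 0 0 0 0 40;0 0 0 0 0 0 80;0 0 0 0 0 0 80;0 0 -0.06 0 0 0 80;0 0 -0.13 0 0 0 80"

```text
time_s: 14.05
ee_pos: [0.5649, -0.073, 0.3122]
ee_rot: [[-0.644, -0.765, -0.008], [-0.765, 0.644, 0.002], [0.003, 0.008, -1.0]]
wrist_force: [0.4, -0.2, -0.4]
opening: 0.0715
gripper_force: 0.0
```

>>> drive_tool --plan "0.02 0 -0.06 0 0 0.08 80;0.06 0 -0.06 0 0 0.16 80;0.12 0.06 -0.06 0 0 0.24 80;0.18 0.1 -0.06 0 0 0.32 80;0.2 0.11 -0.06 0 0 0.4 80"

```text
time_s: 14.47
ee_pos: [0.4575, -0.1151, 0.3461]
ee_rot: [[-0.972, -0.237, -0.0], [-0.237, 0.972, -0.0], [0.0, -0.0, -1.0]]
wrist_force: [1.3, -0.3, -0.7]
opening: 0.0797
gripper_force: 0.0
```

```bash
python3 - <<'E'
from h import *
w=wread(); print(w['t'],w['R'].round(3))
S=vision.read_camera("scene"); D=vision.read_camera("side")
s=cv2.resize(S['frame'][150:240,270:370],None,fx=4,fy=4,interpolation=2); d=cv2.resize(D['frame'][145:235,265:365],None,fx=4,fy=4,interpolation=2)
t=cv2.resize(w['frame'][0:200,160:480],(400,240))
cv2.imwrite('pics/c3.png',np.vstack([np.hstack([s,d]),np.hstack([t,t*0])])[:,:,::-1])
E
```

```text
[ 0.4575322  -0.11511457  0.34610441] [[-0.972 -0.237 -0.   ]
 [-0.237  0.972 -0.   ]
 [ 0.    -0.    -1.   ]]
```

View pics/c3.png

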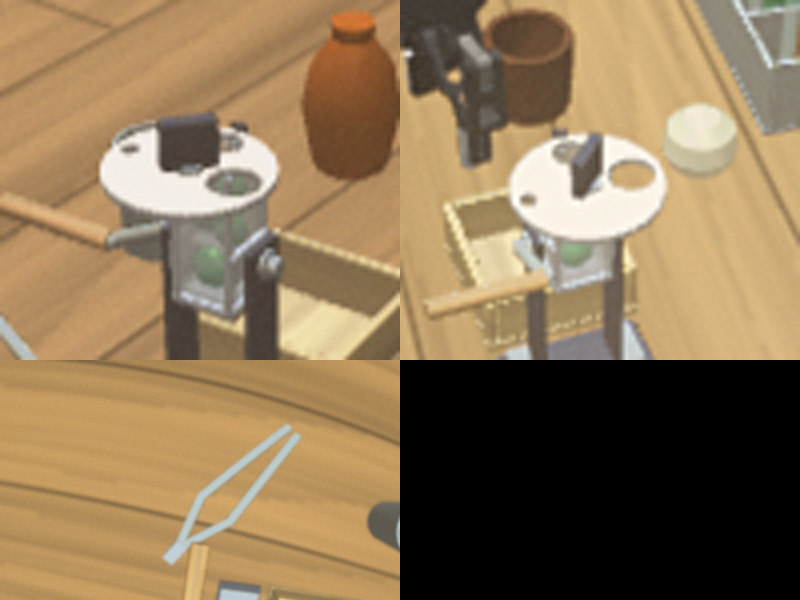

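```bash
python3 - <<'E'
from h import *
D=vision.read_camera("side")
g=lambda x,y,z=.243: onplane(D,(265+(x-400)/4,145+y/4),z)[:2]
c=g(588,186); print(c)
for n,p in dict(h14=(528,200),h38=(632,175),h30=(566,152)).items():
    d=g(*p)-c; print(n,np.hypot(*d),np.degrees(np.arctan2(d[1],d[0])))
d=g(632,175)-g(528,200); print(np.degrees(np.arctan2(d[1],d[0])),np.hypot(*d))
d=g(560,140,.243)-c;print('ptr',np.degrees(np.arctan2(d[1],d[0])),np.hypot(*d))
E
```

```text
[ 0.56806905 -0.07992738]
h14 0.04801927385141373 -175.62348034499806
h38 0.03603137289598188 5.636590358556384
h30 0.04308901769540296 99.14315361545698
4.916691336148366 0.08404566862850832
ptr 97.89215769142784 0.05821165790449197
```

>>> drive_tool --plan "0.01 0 0.05 0 0 0.05 80;0.02 0 0.12 0 0 0.097 80;0.02 0 0.19 0 0 0.097 80;0.02 0 0.26 0 0 0.097 80;0.02 0 0.32 0 0 0.097 80"

```text
time_s: 15.08
ee_pos: [0.4506, -0.1166, 0.1831]
ee_rot: [[-0.995, -0.097, -0.001], [-0.097, 0.995, 0.001], [0.001, 0.001, -1.0]]
wrist_force: [-0.2, 0.0, -0.7]
opening: 0.0802
gripper_force: 0.0
```

>>> drive_tool --plan "0 0 0.04 0 0 0 80;0 0 0.04 0 0 0 80;0 0 0.04 0 0 0 0;0 0 0.04 0 0 0 0;0 0 0.04 0 0 0 0" --grip_force 40

```text
time_s: 15.5
ee_pos: [0.4521, -0.1178, 0.1683]
ee_rot: [[-0.995, -0.095, 0.004], [-0.095, 0.995, -0.001], [-0.004, -0.002, -1.0]]
wrist_force: [-0.8, 0.3, -0.1]
opening: 0.0454
gripper_force: 0.0
```

>>> drive_tool --plan "0 0 0 0 0 0 0;0 0 0 0 0 0 0;0 0 0 0 0 0 0;0 0 0 0 0 0 0;0 0 0 0 0 0 0"

```text
time_s: 15.92
ee_pos: [0.4512, -0.1175, 0.1672]
ee_rot: [[-0.996, -0.094, 0.002], [-0.094, 0.996, -0.0], [-0.002, -0.001, -1.0]]
wrist_force: [0.8, 1.2, 4.1]
opening: 0.0146
gripper_force: 39.0
```

>>> drive_tool --plan "0 0.0093 -0.0195 0 0 0 0;0 0.0215 -0.0373 0 0 0 0;0 0.0362 -0.053 0 0 0 0;0 0.0532 -0.0662 0 0 0 0;0 0.0721 -0.0767 0 0 0 0" --grip_force 35

```text
time_s: 16.33
ee_pos: [0.4481, -0.0871, 0.2072]
ee_rot: [[-0.996, -0.092, 0.004], [-0.092, 0.996, -0.016], [-0.002, -0.016, -1.0]]
wrist_force: [-2.5, -18.7, 9.0]
opening: 0.0148
gripper_force: 35.6
```

>>> drive_tool --plan "0 0.0203 -0.0074 0 0 0 0;0 0.0414 -0.0116 0 0 0 0;0 0.063 -0.0125 0 0 0 0;0 0.0844 -0.0101 0 0 0 0;0 0.1052 -0.0043 0 0 0 0"

```text
time_s: 16.75
ee_pos: [0.4428, -0.0317, 0.2096]
ee_rot: [[-0.996, -0.093, 0.003], [-0.093, 0.996, -0.008], [-0.002, -0.008, -1.0]]
wrist_force: [-3.3, -7.6, 8.2]
opening: 0.0147
gripper_force: 38.5
```

>>> drive_tool --plan "0 0.0197 0.0089 0 0 0 0;0 0.0377 0.0207 0 0 0 0;0 0.0537 0.0351 0 0 0 0;0 0.0673 0.0519 0 0 0 0;0 0.0782 0.0705 0 0 0 0"

```text
time_s: 17.17
ee_pos: [0.4388, 0.0081, 0.1725]
ee_rot: [[-0.996, -0.095, 0.002], [-0.095, 0.996, -0.006], [-0.001, -0.006, -1.0]]
wrist_force: [-1.8, -6.0, 4.4]
opening: 0.0147
gripper_force: 42.0
```

>>> drive_tool --plan "0 0 0 0 0 0 0;0 0 0 0 0 0 0;0 0 0 0 0 0 0;0 0 0 0 0 0 0;0 0 0 0 0 0 0"

```text
time_s: 17.58
ee_pos: [0.4386, 0.0091, 0.1704]
ee_rot: [[-0.996, -0.094, 0.001], [-0.094, 0.996, -0.002], [-0.001, -0.002, -1.0]]
wrist_force: [4.5, -1.7, -4.2]
opening: 0.0146
gripper_force: 41.4
```

>>> drive_tool --plan "0 0 0 0 0 0 0;0 0 0 0 0 0 0;0 0 0 0 0 0 0;0 0 0 0 0 0 0;0 0 0 0 0 0 0"

```text
time_s: 18.0
ee_pos: [0.4386, 0.0091, 0.1705]
ee_rot: [[-0.996, -0.094, 0.001], [-0.094, 0.996, -0.001], [-0.001, -0.002, -1.0]]
wrist_force: [5.5, -1.9, -3.9]
opening: 0.0143
gripper_force: 41.4
```

```bash
python3 - <<'E'
from h import *
S=vision.read_camera("scene"); D=vision.read_camera("side")
s=cv2.resize(S['frame'][145:265,260:390],None,fx=3,fy=3,interpolation=2); d=cv2.resize(D['frame'][130:250,240:370],None,fx=3,fy=3,interpolation=2)
cv2.imwrite('pics/c4.png',np.hstack([s,d])[:,:,::-1])
E
```

```text
(no output)
```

View pics/c4.png

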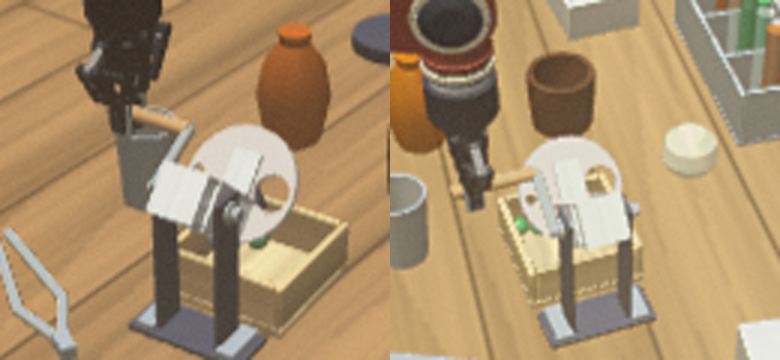

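>>> drive_tool --plan "0 0 0 0 0 0 0;0 0 0 0 0 0 0;0 0.001 0.005 0 0 0 0;0 0 0 0 0 0 0;0 0 0 0 0 0 0"

```text
time_s: 18.52
ee_pos: [0.4386, 0.0092, 0.1701]
ee_rot: [[-0.996, -0.094, 0.001], [-0.094, 0.996, -0.001], [-0.001, -0.001, -1.0]]
wrist_force: [5.8, -4.5, -5.9]
opening: 0.0147
gripper_force: 41.5
```

>>> drive_tool --plan "0 -0.0108 -0.0186 0 0 0 0;0 -0.0245 -0.0354 0 0 0 0;0 -0.0405 -0.0498 0 0 0 0;0 -0.0585 -0.0616 0 0 0 0;0 -0.0782 -0.0705 0 0 0 0"

```text
time_s: 18.93
ee_pos: [0.442, -0.0238, 0.2063]
ee_rot: [[-0.995, -0.096, -0.0], [-0.096, 0.995, 0.016], [-0.001, 0.016, -1.0]]
wrist_force: [0.6, 18.8, 6.4]
opening: 0.0147
gripper_force: 38.6
```

>>> drive_tool --plan "0 -0.0208 -0.0057 0 0 0 0;0 -0.0422 -0.0082 0 0 0 0;0 -0.0638 -0.0073 0 0 0 0;0 -0.0849 -0.0031 0 0 0 0;0 -0.1052 0.0043 0 0 0 0"

```text
time_s: 19.35
ee_pos: [0.4481, -0.0786, 0.2067]
ee_rot: [[-0.995, -0.096, 0.003], [-0.096, 0.995, 0.009], [-0.004, 0.009, -1.0]]
wrist_force: [1.0, 12.5, 10.3]
opening: 0.0147
gripper_force: 40.0
```

>>> drive_tool --plan "0 -0.0189 0.0104 0 0 0 0;0 -0.0359 0.0237 0 0 0 0;0 -0.0506 0.0394 0 0 0 0;0 -0.0628 0.0572 0 0 0 0;0 -0.0721 0.0767 0 0 0 0"

```text
time_s: 19.77
ee_pos: [0.4518, -0.1154, 0.1675]
ee_rot: [[-0.996, -0.094, 0.004], [-0.094, 0.996, 0.007], [-0.004, 0.006, -1.0]]
wrist_force: [1.7, 9.8, 7.1]
opening: 0.0146
gripper_force: 43.7
```

>>> drive_tool --plan "0 -0.002 0.005 0 0 0 0;0 -0.002 0.008 0 0 0 0;0 -0.002 0.008 0 0 0 0;0 -0.002 0.008 0 0 0 0;0 -0.002 0.008 0 0 0 0"

```text
time_s: 20.18
ee_pos: [0.4519, -0.1171, 0.1631]
ee_rot: [[-0.996, -0.094, 0.004], [-0.094, 0.996, 0.004], [-0.004, 0.003, -1.0]]
wrist_force: [3.9, 2.3, 2.8]
opening: 0.0143
gripper_force: 43.7
```

```bash
python3 - <<'E'
from h import *
S=vision.read_camera("scene"); D=vision.read_camera("side")
for p in (S,D):
    h=cv2.cvtColor(p['frame'],cv2.COLOR_RGB2HSV); m=((h[...,0]>45)&(h[...,0]<85)&(h[...,1]>60)).astype(np.uint8)
    n,l,st,c=cv2.connectedComponentsWithStats(m)
    print([(st[i,4],c[i].round().tolist(),onplane(p,c[i],.021)[:2].round(3).tolist()) for i in range(1,n) if st[i,4]>5 and 240<c[i][0]<400])
s=cv2.resize(S['frame'][145:265,260:390],None,fx=3,fy=3,interpolation=2); d=cv2.resize(D['frame'][130:250,240:370],None,fx=3,fy=3,interpolation=2)
cv2.imwrite('pics/c5.png',np.hstack([s,d])[:,:,::-1])
E
```

```text
[(np.int32(55), [344.0, 222.0], [0.516, 0.115])]
[(np.int32(138), [360.0, 135.0], [0.927, 0.465]), (np.int32(21), [289.0, 204.0], [0.527, 0.111])]
```

>>> drive_tool --plan "0 0 0 0 0 0 50;0 0 0 0 0 0 50;0 0 0 0 0 0 70;0 0 -0.05 0 0 0 70;0 0 -0.12 0 0 0 70"

```text
time_s: 20.7
ee_pos: [0.4476, -0.1173, 0.2178]
ee_rot: [[-0.996, -0.094, -0.009], [-0.094, 0.996, 0.004], [0.009, 0.005, -1.0]]
wrist_force: [0.5, -1.3, 0.4]
opening: 0.0699
gripper_force: 0.0
```

>>> drive_tool --plan "0 0 -0.08 0 0 0 80;0 0 -0.16 0 0 0 80;0 0 -0.24 0 0 0 80;0 0 -0.28 0 0 0 80;0 0.06 -0.3 0 0 0 80"

```text
time_s: 21.12
ee_pos: [0.4485, -0.0913, 0.376]
ee_rot: [[-0.996, -0.089, 0.005], [-0.089, 0.996, -0.004], [-0.004, -0.004, -1.0]]
wrist_force: [0.2, 0.4, -0.3]
opening: 0.0801
gripper_force: 0.0
```

>>> drive_tool --plan "-0.05 0.06 0 0 0 0 80;-0.1 0.12 0 0 0 0 80;-0.15 0.18 0 0 0 0 80;-0.2 0.24 0 0 0 0 80;-0.26 0.28 0 0 0 0 80"

```text
time_s: 21.53
ee_pos: [0.5639, 0.0658, 0.3717]
ee_rot: [[-0.995, -0.096, -0.001], [-0.096, 0.995, 0.001], [0.001, 0.001, -1.0]]
wrist_force: [1.2, -0.8, 0.8]
opening: 0.0798
gripper_force: 0.0
```

>>> drive_tool --plan "-0.04 0.03 0 0 0 0 80;-0.06 0.03 0 0 0 0 80;-0.06 0.03 0 0 0 0 80;-0.06 0.03 0 0 0 0 80;-0.06 0.03 0 0 0 0 80"

```text
time_s: 21.95
ee_pos: [0.5917, 0.0799, 0.3718]
ee_rot: [[-0.996, -0.093, -0.001], [-0.093, 0.996, -0.0], [0.001, -0.0, -1.0]]
wrist_force: [-0.3, -0.4, 0.4]
opening: 0.08
gripper_force: 0.0
```

```bash
python3 - <<'E'
from h import *
w=wread(); print(w['t']); S=vision.read_camera("scene"); D=vision.read_camera("side")
h=cv2.cvtColor(w['frame'],cv2.COLOR_RGB2HSV); m=((h[...,0]>40)&(h[...,0]<90)&(h[...,1]>50)).astype(np.uint8)
n,l,st,c=cv2.connectedComponentsWithStats(m)
print([(st[i,4],c[i].round().tolist(),wplane(w,c[i],.021)[:2].round(3).tolist()) for i in range(1,n) if st[i,4]>15])
s=cv2.resize(S['frame'][150:270,270:390],(300,300),interpolation=2); d=cv2.resize(D['frame'][130:250,250:370],(300,300),interpolation=2)
t=cv2.resize(w['frame'],(480,300)); k=np.zeros((300,780,3),np.uint8)
a=np.hstack([s,d,np.zeros((300,180,3),np.uint8)])
k[:, :480]=t
cv2.imwrite('pics/c6.png',np.vstack([a,k])[:,:,::-1])
E
```

```text
[0.5916949  0.07985712 0.37184744]
[(np.int32(305), [342.0, 104.0], [0.514, 0.111]), (np.int32(162), [229.0, 135.0], [0.578, -0.067]), (np.int32(146), [318.0, 158.0], [0.604, 0.081]), (np.int32(20), [457.0, 348.0], [1.017, 0.457])]
```

View pics/c6.png

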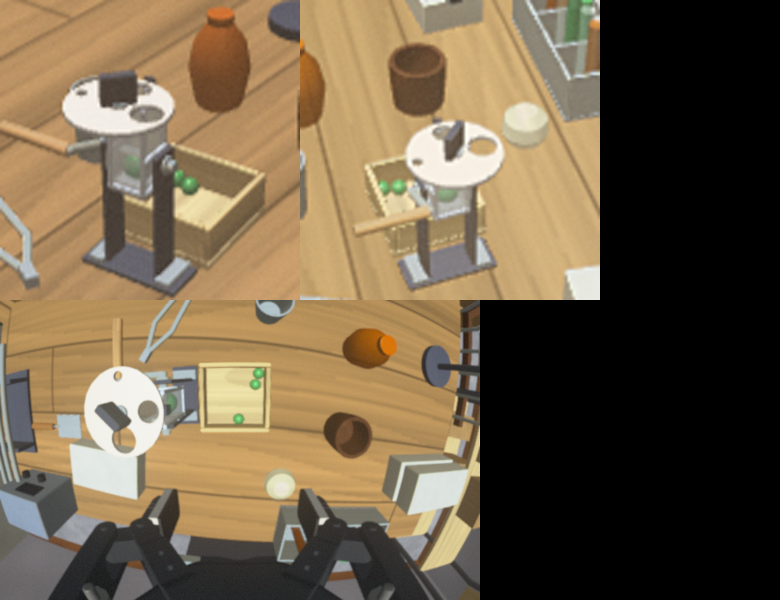

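The last picture shows all three small marbles in the tray: two touching at about (257,378) and one at (239,418). The big one is in the upright tube at about (170,402), and nothing else has moved. The gripper is clear, so I'm handing in.

```bash
python3 -c "
from cell import robot
print(robot.close_job())"
```

```text
the job is handed in; nothing more can be done
None
```

The job is handed in: all three small marbles are in the tray, the tube is back upright with the big marble inside, and the bystanders are where they were, judged by the last pictures; the hand-in gave no verdict.

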